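Hang the red-banded gauge on the stand's hook, graduations outward

TASK

Take the gauge plate with the red band out of its slotted block and hang it by its hole on the hook of the stand, with the white graduated face outward, away from the post. Push it back along the hook until it has pressed the green spring pad with a gentle but definite push, about half a kilo and never as much as two, then let go so that it hangs square on the hook. Do not knock it against the stand, and leave the blue-banded gauge and the other things on the bench where they are.

Things in the scene. Friction and masses are not known exactly. Their poses are not given: they have to be found in the camera images.
- gauge_red: Aluminium gauge plate 50 mm wide (y), 120 tall (z), 6 thick (x), about 0.1 kg. Origin: middle of its bottom edge. +x points out of the white graduated face with the red band; the -x face is bare metal. Round through hole of 20 mm, centre 106 mm above the origin. Stands upright in its block; take it from above by its two side edges (50 mm apart), 85 to 95 mm above the origin.
- gauge_blue: An equal gauge with a blue band, in the other block; to be left alone. Same origin and axes.
- rack_red: Fixed wooden block, 60 (x) by 100 (y) by 34 mm high, origin under its centre, holding the red-banded gauge in a slot 8 mm wide and 54 long along y, its floor 10 mm above the table. The two blocks may change places and stand at any yaw within 1.9 rad.
- rack_blue: The same block holding the blue-banded gauge.
- stand: Fixed hook stand: dark wooden foot 150 by 110 by 14 mm, steel post 20 by 22 mm, 188 high, its front face at x = 0, and a hook. Origin on the table under the hook's root; +x is the way the hook points (outward), away from the post and, within 0.35 rad, away from the robot.
- hook_root (a point): Where the hook's axis leaves the post's front face, 170 mm above the table; axes as stand. The hook is a round steel bar of 8 mm diameter, level for 96 mm along +x, then bent up.
- hook_tip (a point): Centre of the hook's rounded end, 110 mm outward of the root and 8 mm above the hook's axis; axes as stand. With the hole's centre 4 mm above the hook's axis the plate passes straight over the upturned end with 2 mm to spare above and below; when it hangs, the hole's centre is 6 mm below the axis.
- stop: Brass stop at the hook's root; origin there, x outward. It carries a nut and a green spring pad, a 40 mm disc round the hook. How far the nut is screwed out varies and is not reported: the pad's face is 35 to 60 mm outward of the root, to be found by feel. The pad gives 8 mm at 1.5 N per mm, then is solid.
- helmet: Dark steel helmet bowl with brass ribs, 180 mm across, 108 mm high; origin under its centre.
- pliers: Pliers with red grips, 190 mm long, lying flat; origin near the pivot, jaws towards +x.
- hammer: Hammer lying along its x.
- screwdriver: Screwdriver lying along its x.
- glue_jar: Glass jar with white cap, 64 mm across, 75 mm high; origin under its centre.
- mug: Blue mug, 76 mm across, 85 mm high; origin under its centre.

How it is judged (in metres and radians):
On the way, in this order (a step that is already met when the one before it is completed fails the run):
1. the red-banded gauge is lifted clear out of its block (height (world z) of gauge_red above 0.05 m), for 0.1 s.
2. the red-banded gauge is on the hook, graduated face outward, and presses the spring pad with more than 3 N (x of hook_root in the frame of gauge_red below -0.025 m and x of hook_tip in the frame of gauge_red above 0.025 m and y of hook_root in the frame of gauge_red between -0.03 and 0.03 m and y of hook_tip in the frame of gauge_red between -0.03 and 0.03 m and angle between the x axis of gauge_red and the x axis of stand, either way round below 0.25 rad and angle between gauge_red's own z axis and vertical below 0.2 rad and contact force between gauge_red and stop above 3 N), for 0.15 s.
At the end, for the whole second after the job is handed in: The red-banded gauge hangs still and free by its hole on the hook, which lies at the top of the hole, between the upturned end and the post, at least 25 mm from both; its graduated face looks towards the hook's tip, square to the hook within 0.25 rad and upright within 0.2 rad (x of hook_root in the frame of gauge_red below -0.025 m and x of hook_tip in the frame of gauge_red above 0.025 m and y of hook_root in the frame of gauge_red between -0.03 and 0.03 m and y of hook_tip in the frame of gauge_red between -0.03 and 0.03 m and angle between the x axis of gauge_red and the x axis of stand, either way round below 0.25 rad and angle between gauge_red's own z axis and vertical below 0.2 rad and z of hook_root in the frame of gauge_red between 0.104 and 0.12 m and linear speed of gauge_red below 0.03 m/s and angular speed of gauge_red below 0.3 rad/s); the robot touches nothing.
It fails at once if the red-banded gauge is pressed or knocked against the stand, hook or stop with more than 20 N (contact force between gauge_red and stand above 20 N).
It fails at once if the blue-banded gauge is disturbed (moved more than 20 mm) (distance of gauge_blue from where it was at the start of the episode above 0.02 m).
It fails at once if another thing on the bench is moved more than 30 mm (distance of any of helmet, pliers, hammer, screwdriver, glue_jar, mug from where it was at the start of the episode above 0.03 m).
It also fails if it takes over 69 s, if anything falls off the work surface, if the arm or the gripper's body presses on something with over 40 N, if the wrist force passes 120 N, or if a joint passes its speed limit or range.

ROBOT

A 7-joint arm with a two-finger parallel gripper is mounted at the origin on the work surface. World frame = base frame: x ahead of the robot, y to its left, z up, the work surface at z = 0. Lengths are in mm, angles in rad, forces in N, time in s.
With the tool pointing down it reaches from about 350 to 900 mm from the base axis. Payload 19.9 kg.
Tool frame: the origin (TCP) lies at the very end of the fingers, on their centre line; the grasp point (between the pads) lies 19 mm behind it (ctrl.grip_point_offset is the distance from the TCP to the grasp point, in mm); z points along the fingers, y is the line along which they close (so a half turn about z gives the same grasp; the last joint's range is limited). The gripper opens to 94 mm and grips with 3 to 60 N. Pads are 16 mm wide; open, the fingers measure 119 mm over their backs; the gripper's body (75 mm by 177 mm) begins 78 mm behind the grasp point.
Start: joints at [1.097, 0.417, -0.01, 1.614, 0.005, 1.111, -0.053], TCP at [262.125, -567.353, 205.425] pointing down, gripper open.
Joint ranges: [-2.81, 2.81], [-0.39, 2.02], [-1.27, 1.25], [0.06, 2.57], [-1.19, 4.33], [0.19, 2], [-2.82, 2.82]. Speed limits (rad/s): [1.89, 1.89, 2.39, 2.39, 3.01, 3.01, 3.01].

INTERFACE

Orientations are given as a unit quaternion [x, y, z, w].
In Python, from station import ctrl, eyes, finder gives the robot as it stands.
- The arm moves only by the tool drive_tool, never from a script. Its argument "targets" is text: rows parted by semicolons, each of 6 numbers parted by spaces: the shift along the tool's x, y, z scaled (see below), then the turn, a rotation vector about the tool's x, y, z scaled (see below). A call has 1 to 10 rows; each row shifts and turns the commanded pose from where the row before left it, along the tool's axes as they then stand; what a row does not reach is not made up. The controller multiplies each number of a shift by 0.2 m and each number of a turn by pi/2 rad. A row lasts 1/10 s, in which the tool goes at most 50 mm and 8.59 degrees, less where a joint would pass 70% of its speed; a pose out of reach is approached as far as the arm can. A call with a number of a shift or a turn outside -1 to 1 is refused whole. A call with a gripper value outside its range is refused whole. "claw" is the finger opening in mm, from 0 to 94, set as the call begins (left out, the last holds). The fingers move at their own pace and stop on an object; "grip_force" is the grip in N (left out, the last holds). Time passes only in rows, so rows that do not move let the fingers close. It gives the time, the measured TCP pose, the force, the opening and the grip force at its end, in the units of the state.
- ctrl.state(): the state, without advancing time (a new reading comes with each control period).
- eyes.capture(name): name is "scene" or "side" or "wrist"; returns the picture (420x560x3 uint8, blue, green, red); there is no depth.
- eyes.get_calibration(name): a dict with "vfov" (degrees; the focal length in pixels is half the picture's height over the tangent of half this angle, whatever the lens; pixels are square), "cx", "cy" (the principal point, pixels), "origin" and "rotation" of the camera in the world; the wrist camera has in their place "mount" (4x4, takes a point from camera to tool coordinates, whose origin is the TCP and whose axes are the flange's). Camera axes: x right, y down, z forward; pixel columns grow to the right and rows downward; lengths in mm; the calibration is good to about 2 mm. A picture is of the moment at which its call begins: read the wrist's pose just before it. get_calibration takes no time and is no camera call.
- ctrl.finish_job(): hands the job in; it is judged then, once.
Trained networks look in the newest picture that a camera, given by its name, has taken for a name from the list of things; names that differ only in an ending like _2 or _b are one class to them, and where a whole thing is asked for, a point or a joint stands for the part that bears it (a point fixed in the world has none). Each returns a list of dicts, best first, with "confidence" (0 to 1); they miss things now and then, are a little off and sometimes report something else, mostly with a low value. They report only what shows in the picture. A call takes as long as a camera call.
- finder.recognise(camera, query): "location" ([x, y, z] in mm, in world coordinates, good to about 4 mm: the middle of the surface that is visible of it).
- finder.cut_out(camera, query): "mask" (420x560 bool, what is visible of it).
The state is a dict: "time_s": time; "qpos": joint angles; "qvel": joint speeds; "joint_torque": joint torques, N m; "ee_pos": TCP position; "orientation": TCP orientation; "wrist_force": force on the tool from outside, world axes, zero at the start; "torque": the same for the moment, N m; "gripper_width": opening from 0.0 (shut) to 1.0 (fully open); "finger_force": force on a finger pad.
Only numpy, scipy, OpenCV 4.12 (cv2) and the standard library are available. Lean on these libraries where they do the work, as an engineer would, in place of code of your own. Each camera call takes 0.05 s, during which the arm holds its last target. There are 200 camera calls.

## Working session

There is one attempt and no reset: what is moved stays moved. The work goes in short steps, Python scripts to look and compute and a tool call to move; the robot and the scene stay as the last step left them, time stands still between calls to the robot, and variables do not carry over. Pictures are saved under pics/ and viewed, at most 10 in all, crops included, and the job is handed in when it is done.

Besides the shell and the picture viewer there is one more tool, called after "Emit:" by a JSON object that holds its "fn" and its "kwargs", one argument or row to a line. drive_tool: Moves the arm, as the interface text tells. Shifts and turns lie within -1 to 1; 1 stands for 0.2 m of shift or pi/2 rad of turn. Its arguments: {"type":"object","properties":{"targets":{"type":"string"},"claw":{"type":"number"},"grip_force":{"type":"number"}},"required":["targets"]}

```bash
mkdir -p pics; ls; cat > h.py <<'E'
import numpy as np, cv2
from scipy.spatial.transform import Rotation as R
from station import ctrl, eyes, finder
def cam(name):
    c=eyes.get_calibration(name); f=210/np.tan(np.radians(c['vfov'])/2)
    if 'mount' in c:
        s=ctrl.state(); T=np.eye(4); T[:3,:3]=R.from_quat(s['orientation']).as_matrix(); T[:3,3]=s['ee_pos']
        M=T@np.array(c['mount']); return f,c['cx'],c['cy'],M[:3,3],M[:3,:3]
    return f,c['cx'],c['cy'],np.array(c['origin']),np.array(c['rotation']).reshape(3,3)
def proj(C,P):
    f,cx,cy,o,r=C; p=(np.atleast_2d(P)-o)@r; return np.c_[cx+f*p[:,0]/p[:,2],cy+f*p[:,1]/p[:,2]]
def ray(C,u,v,z):
    f,cx,cy,o,r=C; d=r@np.array([(u-cx)/f,(v-cy)/f,1]); return o+d*(z-o[2])/d[2]
E
python3 - <<'E'
from h import *
np.set_printoptions(precision=3,suppress=True)
s=ctrl.state(); print(s); print(ctrl.grip_point_offset)
for n in ['scene','side','wrist']:
    cv2.imwrite(f'pics/{n}0.png',eyes.capture(n)); c=eyes.get_calibration(n); print(n,c)
for q in ['gauge_red','gauge_blue','rack_red','stand','stop','hook_tip','helmet','mug','glue_jar']:
    for n in ['scene','side']:
        print(q,n,[(np.round(d['location']),round(d['confidence'],2)) for d in finder.recognise(n,q)[:3]])
E
```

```text
pics
{'time_s': 0.0, 'qpos': array([ 1.096,  0.418, -0.01 ,  1.614,  0.005,  1.111, -0.053]), 'qvel': array([ 0.001,  0.   ,  0.001, -0.001,  0.   , -0.   ,  0.001]), 'joint_torque': array([  0.   , -85.123,   0.639, -42.6  ,  -0.049,   0.019,   0.   ]), 'ee_pos': array([ 261.971, -567.018,  204.814]), 'orientation': array([ 0.977,  0.215, -0.   , -0.001]), 'wrist_force': array([ 0.689, -0.628, -0.111]), 'torque': array([-0.046, -0.028, -0.006]), 'finger_force': 0.0, 'gripper_width': 1.0018544360065025}
18.8
scene {'vfov': 42.929787306447636, 'cx': 277.6001113073504, 'cy': 213.37001024388482, 'origin': array([1534.556, -386.302, 1084.521]), 'rotation': array([ 0.743,  0.538, -0.224, -0.329])}
side {'vfov': 49.38360997006178, 'cx': 283.12907954909855, 'cy': 209.30433742278765, 'origin': array([-16.327, 797.904, 751.889]), 'rotation': array([-0.257,  0.841, -0.456,  0.137])}
wrist {'vfov': 59.55366903637238, 'cx': 274.4249854870138, 'cy': 208.7410594923506, 'mount': array([[   0.   ,   -0.971,   -0.239,   68.049],
       [   1.   ,    0.   ,   -0.   ,    0.206],
       [   0.   ,   -0.
[... 461 characters left out ...]
5)]
stand scene [(array([540.,  51.,  14.]), 0.62)]
stand side [(array([517.,  75.,  13.]), 0.74)]
stop scene [(array([556.,  57., 175.]), 0.58)]
stop side []
hook_tip scene [(array([539.,  54.,  11.]), 0.66)]
hook_tip side [(array([515.,  67.,  18.]), 0.65)]
helmet scene [(array([722., 372.,  66.]), 0.78), (array([ 784., -237.,   24.]), 0.64)]
helmet side [(array([637., 418.,  72.]), 0.62)]
mug scene [(array([336., 408.,  55.]), 0.73), (array([721., 374.,  66.]), 0.21)]
mug side [(array([313., 414.,  54.]), 0.64)]
glue_jar scene [(array([ 416., -500.,   49.]), 0.64), (array([579., 300.,  26.]), 0.48)]
glue_jar side [(array([ 386., -474.,   42.]), 0.81), (array([ 532., -284.,   82.]), 0.39)]
```

View pics/scene0.png

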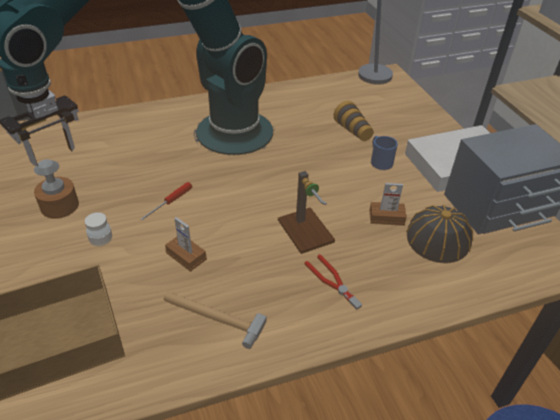

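View pics/side0.png

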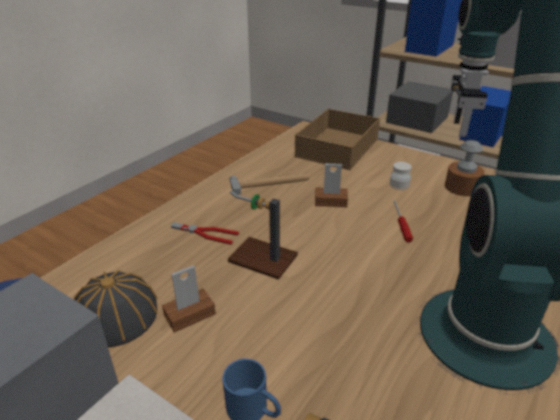

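```bash
sed -i "s/np.array(c\['rotation'\]).reshape(3,3)/R.from_quat(c['rotation']).as_matrix()/" h.py
python3 - <<'E'
from h import *
a=cv2.imread('pics/scene0.png'); b=cv2.imread('pics/side0.png')
def cr(i,x,y,w,h): return cv2.resize(i[y:y+h,x:x+w],(400,300),interpolation=cv2.INTER_CUBIC)
m=np.vstack([np.hstack([cr(a,360,170,60,45+15-15),cr(a,270,165,80,60+30-30)]),np.hstack([cr(b,150,255,80,60+20-20+0),cr(b,225,185,80,60)])])
cv2.imwrite('pics/crop1.png',m)
C=cam('scene'); print(ray(C,387,222,0),proj(C,[[565,302,80],[540,-283,80]]))
E
```

```text
[576.33251382 302.50344612   0.        ] [[389.51929009 199.2352919 ]
 [184.66596662 237.64911231]]
```

View pics/crop1.png

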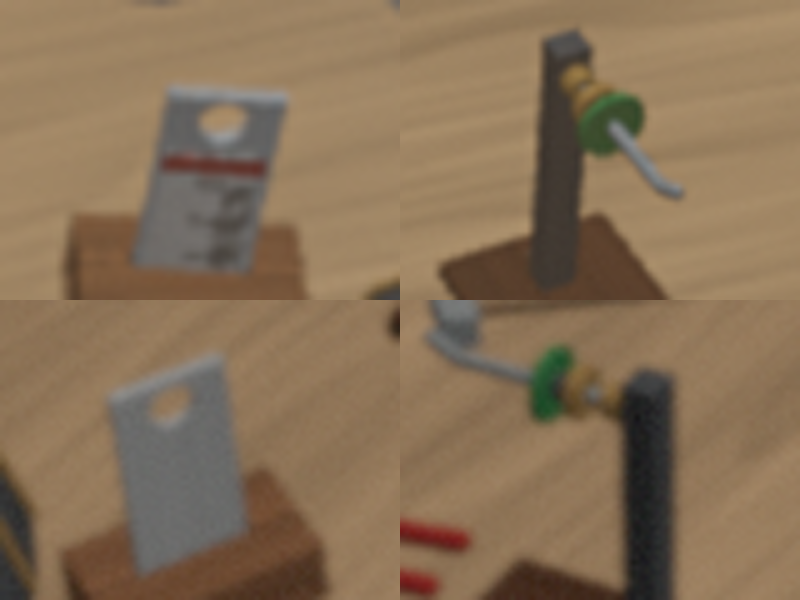

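```bash
cat > fit.py <<'E'
from h import *
from scipy.optimize import least_squares
np.set_printoptions(precision=2,suppress=True)
S,D=cam('scene'),cam('side')
def fit(obs,x0):
    def W(p,L): L=np.atleast_2d(L).astype(float); c,s=np.cos(p[2]),np.sin(p[2]); return np.c_[p[0]+c*L[:,0]-s*L[:,1],p[1]+s*L[:,0]+c*L[:,1],L[:,2]]
    f=lambda p:np.concatenate([(proj(C,W(p,L))-uv).ravel() for C,L,uv in obs])
    r=least_squares(f,x0,loss='soft_l1',x_scale=[10,10,.1]); print(r.x,f(r.x).reshape(-1,2).tolist()); return r.x
# scene sees face +x: left edge in view is y=-25
fit([(S,[3,-25,130],[385.2,183.2]),(S,[3,25,130],[403.1,184.6]),(S,[3,0,116],[393.4,188.6]),
 (D,[-3,25,130],[172,274.6]),(D,[-3,-25,130],[194,266]),(D,[-3,0,116],[183.6,276.2]),(D,[-3,25,34],[178,310]),(D,[-3,-25,34],[199,302])],[565,302,-.5])
fit([(S,[110,0,178],[326,203.6]),(D,[110,0,178],[231.4,192]),(S,[-10,0,188],[303.6,174]),(D,[-10,0,188],[274.6,200.6]),(S,[96,0,170],[322.3,202])],[500,60,0])
E
python3 fit.py
```

```text
[557.46 312.26  -0.4 ] [[0.37970955100462334, 0.3568925666301652], [0.4570526880132775, 0.12765248343637836], [0.31413639618102707, -0.6435398607886498], [-0.11282169145681564, 0.7400375542160873], [0.6385585613832916, 0.7197505260086814], [0.578039064869273, -0.08026729443378144], [-0.35048559447443495, -0.8261566080294074], [0.08612116703119455, -1.7662400201086257]]
[514.36  57.67   0.13] [[-0.5303647794402195, -0.6096443087958789], [-0.5207164913092868, -0.34630904717559474], [-0.06422787865380997, -1.0579005847840222], [-0.26630903182405063, -0.6424337301256458], [0.21231884970848114, -0.010389908405869619]]
```

Emit:
{"fn": "drive_tool", "kwargs": {
  "targets": "0 0 -0.19 0 0 0;0 0 -0.19 0 0 0;0 0 -0.19 0 0 0;0.15 -0.16 0 0 0 0;0.15 -0.16 0 0 0 0;0.15 -0.16 0 0 0 0;0.15 -0.16 0 0 0 0;0.15 -0.16 0 0 0 0;0.15 -0.16 0 0 0 0;0.15 -0.16 0 0 0 0",
  "claw": 80
}}

```text
time_s: 2.05
ee_pos: [359.0, -274.2, 319.6]
orientation: [0.977, 0.215, 0.0, 0.0]
wrist_force: [1.3, -0.1, 1.3]
gripper_width: 0.854
finger_force: 0.0
```

Emit:
{"fn": "drive_tool", "kwargs": {
  "targets": "0.15 -0.16 0 0 0 0;0.15 -0.16 0 0 0 0;0.15 -0.16 0 0 0 0;0.15 -0.16 0 0 0 0;0.15 -0.16 0 0 0 0;0.15 -0.16 0 0 0 0;0.15 -0.16 0 0 0 0;0.15 -0.16 0 0 0 0;0.15 -0.16 0 0 0 0;0.15 -0.16 0 0 0 0"
}}

```text
time_s: 3.05
ee_pos: [497.3, 142.0, 319.7]
orientation: [0.977, 0.214, 0.0, 0.0]
wrist_force: [2.0, -0.2, 0.6]
gripper_width: 0.85
finger_force: 0.0
```

Emit:
{"fn": "drive_tool", "kwargs": {
  "targets": "0.15 -0.16 0 0 0 0;0.15 -0.16 0 0 0 0;0.15 -0.16 0 0 0 0;0.15 -0.16 0 0 0 0;0 0 0 0 0 -0.09;0 0 0 0 0 -0.09;0 0 0 0 0 -0.09;0 0 0 0 0 -0.09;0 0 0 0 0 -0.09;0 0 0 0 0 -0.09"
}}

```text
time_s: 4.05
ee_pos: [552.2, 306.8, 319.4]
orientation: [0.8, 0.6, -0.0, 0.0]
wrist_force: [-0.1, 0.6, -0.2]
gripper_width: 0.851
finger_force: 0.0
```

Emit:
{"fn": "drive_tool", "kwargs": {
  "targets": "0 0 0 0 0 -0.09;0 0 0 0 0 -0.09;0 0 0 0 0 -0.09;0 0 0 0 0 -0.09;0 0 0 0 0 -0.09;0 0 0 0 0 -0.09;0 0 0 0 0 -0.09;0 0 0 0 0 -0.09;0 0 0 0 0 -0.09;0 0 0 0 0 -0.09"
}}

```text
time_s: 5.05
ee_pos: [552.3, 306.7, 319.4]
orientation: [0.219, 0.976, -0.0, -0.0]
wrist_force: [0.0, 0.4, -0.2]
gripper_width: 0.853
finger_force: 0.0
```

```bash
cat > look.py <<'E'
from h import *
import sys
n=sys.argv[1]; C=cam('wrist'); i=eyes.capture('wrist')
np.save('pics/C.npy',np.array([C[0],C[1],C[2],*C[3],*C[4].ravel()]))
P=np.array([[557.5,312.3]]); 
def W(L,y=-0.40): L=np.array(L,float); c,s=np.cos(y),np.sin(y); return np.c_[557.5+c*L[:,0]-s*L[:,1],312.3+s*L[:,0]+c*L[:,1],L[:,2]]
uv=proj(C,W([[3,25,130],[3,-25,130],[-3,25,130],[-3,-25,130],[-3,25,34],[-3,-25,34],[-3,0,116]]))
print(uv.round(1).tolist())
x0,y0=np.maximum(uv.mean(0).astype(int)-[80,60],0); print(x0,y0)
cv2.imwrite(f'pics/{n}.png',cv2.resize(i[y0:y0+120,x0:x0+160],None,fx=5,fy=5,interpolation=cv2.INTER_CUBIC))
E
python3 look.py w1
```

```text
[[306.9, 192.7], [258.2, 194.7], [306.8, 186.9], [257.8, 188.9], [300.3, 173.2], [261.2, 174.8], [282.0, 185.5]]
201 125
```

View pics/w1.png

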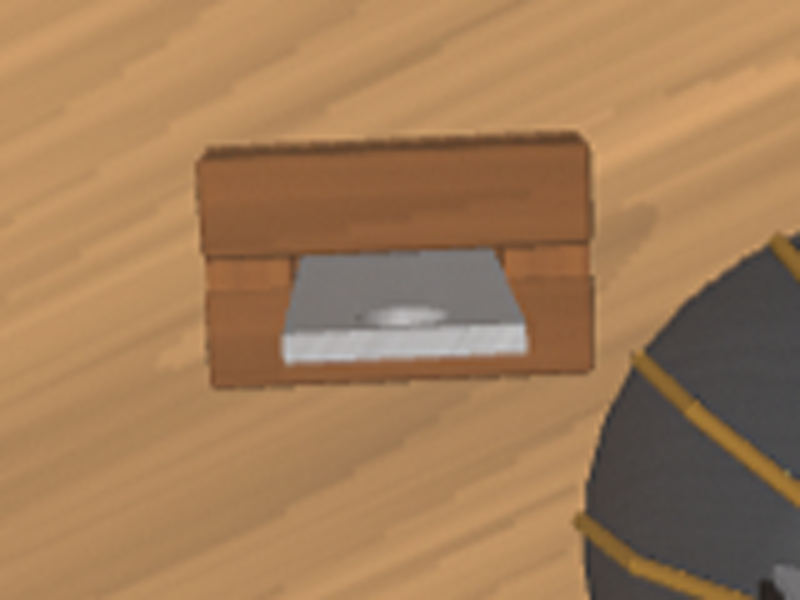

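Emit:
{"fn": "drive_tool", "kwargs": {
  "targets": "0 0 0 0 0 -0.025;-0.027 0.033 0 0 0 0;0 0 0.2 0 0 0;0 0 0.2 0 0 0;0 0 0.2 0 0 0;0 0 0.15 0 0 0;0 0 0 0 0 0;0 0 0 0 0 0",
  "claw": 74
}}

```text
time_s: 5.9
ee_pos: [560.1, 311.4, 170.3]
orientation: [0.203, 0.979, 0.0, -0.0]
wrist_force: [-0.1, 0.2, 1.0]
gripper_width: 0.784
finger_force: 0.0
```

```bash
python3 look.py w2; python3 -c "
from station import ctrl; s=ctrl.state(); print(s['ee_pos'],s['orientation'],s['time_s'])"
```

```text
[[315.5, 232.8], [235.8, 233.5], [315.7, 223.6], [235.4, 224.3], [303.7, 193.2], [246.7, 193.7], [275.5, 218.1]]
195 157
[560.38221236 311.60847003 171.17868717] [2.03005695e-01 9.79177222e-01 6.59312970e-04 4.70902155e-04] 5.95
```

View pics/w2.png

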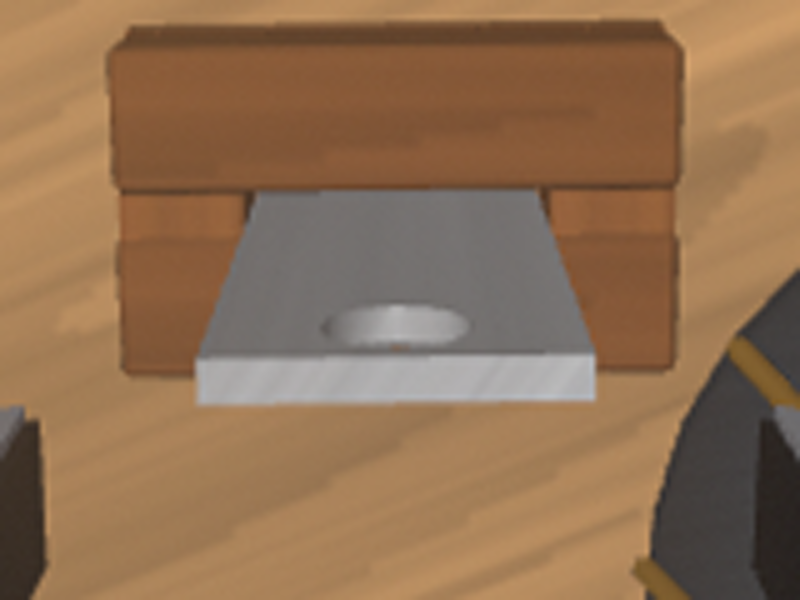

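Emit:
{"fn": "drive_tool", "kwargs": {
  "targets": "0.002 -0.006 0 0 0 0;0 0 0.15 0 0 0;0 0 0.15 0 0 0;0 0 0.15 0 0 0;0 0 0 0 0 0;0 0 0 0 0 0"
}}

```text
time_s: 6.55
ee_pos: [559.3, 310.4, 81.1]
orientation: [0.203, 0.979, 0.0, 0.0]
wrist_force: [-0.3, 0.1, 0.9]
gripper_width: 0.79
finger_force: 0.0
```

Emit:
{"fn": "drive_tool", "kwargs": {
  "targets": "0 0 0 0 0 0;0 0 0 0 0 0;0 0 0 0 0 0;0 0 0 0 0 0;0 0 0 0 0 0;0 0 0 0 0 0;0 0 0 0 0 0;0 0 0 0 0 0",
  "claw": 40,
  "grip_force": 30
}}

```text
time_s: 7.35
ee_pos: [559.3, 310.1, 80.2]
orientation: [0.202, 0.979, 0.0, 0.0]
wrist_force: [-0.5, -1.7, 7.0]
gripper_width: 0.526
finger_force: 29.9
```

Emit:
{"fn": "drive_tool", "kwargs": {
  "targets": "0 0 -0.1 0 0 0;0 0 -0.1 0 0 0;0 0 -0.1 0 0 0;0 0 -0.15 0 0 0;0 0 -0.15 0 0 0;0 0 0 0 0 0;0 0 0 0 0 0"
}}

```text
time_s: 8.05
ee_pos: [559.1, 310.0, 200.9]
orientation: [0.202, 0.979, 0.0, 0.001]
wrist_force: [-0.5, 0.0, -1.4]
gripper_width: 0.532
finger_force: 29.9
```

Emit:
{"fn": "drive_tool", "kwargs": {
  "targets": "-0.17 -0.135 0 0 0 0;-0.17 -0.135 0 0 0 0;-0.17 -0.135 0 0 0 0;-0.17 -0.135 0 0 0 0;-0.17 -0.135 0 0 0 0;-0.17 -0.135 0 0 0 0;0 0 0 0 0 -0.0855;0 0 0 0 0 -0.0855;0 0 0 0 0 -0.0855;0 0 0 0 0 -0.0855"
}}

```text
time_s: 9.05
ee_pos: [681.6, 80.0, 198.8]
orientation: [-0.068, 0.998, 0.0, -0.001]
wrist_force: [-0.2, 0.2, -0.5]
gripper_width: 0.529
finger_force: 29.9
```

Emit:
{"fn": "drive_tool", "kwargs": {
  "targets": "0 0 0 0 0 0;0 0 0 0 0 0;0 0 0 0 0 0"
}}

```text
time_s: 9.35
ee_pos: [681.9, 80.3, 199.3]
orientation: [-0.063, 0.998, -0.0, -0.0]
wrist_force: [0.5, -0.7, -1.9]
gripper_width: 0.528
finger_force: 29.9
```

```bash
cat > look2.py <<'E'
from h import *
import sys
n=sys.argv[1]; s=ctrl.state(); print(s['ee_pos'],s['orientation'],s['wrist_force'],s['finger_force'])
C=cam('wrist'); i=eyes.capture('wrist')
c,sn=np.cos(.13),np.sin(.13)
L=np.array([[110,0,178],[96,0,170],[60,0,170],[0,0,188],[0,11,188],[0,-11,188],[-20,11,188],[-20,-11,188]],float)
print(proj(C,np.c_[514.4+c*L[:,0]-sn*L[:,1],57.7+sn*L[:,0]+c*L[:,1],L[:,2]]).round(1).tolist())
cv2.imwrite(f'pics/{n}w.png',i)
a=eyes.capture('scene'); b=eyes.capture('side'); cv2.imwrite(f'pics/{n}s.png',a); cv2.imwrite(f'pics/{n}d.png',b)
cr=lambda i,x,y:cv2.resize(i[y:y+60,x:x+80],(400,300),interpolation=cv2.INTER_CUBIC)
cv2.imwrite(f'pics/{n}.png',np.hstack([cv2.resize(i,(400,300),interpolation=cv2.INTER_AREA) ,cr(a,270,165)]))
E
python3 look2.py a1; python3 -c "
import cv2,numpy as np
a=cv2.imread('pics/a1w.png');b=cv2.imread('pics/a1d.png');cv2.imwrite('pics/a1m.png',np.hstack([a,cv2.resize(b[160:265,200:260],(240,420),interpolation=cv2.INTER_CUBIC)]))"
```

```text
[681.89743411  80.27791309 199.30962615] [-6.31695175e-02  9.98002798e-01 -4.85062530e-05 -1.58279704e-04] [ 0.53613824 -0.67647539 -1.86388327] 29.931597858667374
[[273.7, 139.5], [273.6, 112.9], [273.4, 42.3], [272.7, -113.1], [297.7, -113.2], [247.7, -113.0], [298.3, -168.5], [246.8, -168.2]]
```

View pics/a1m.png

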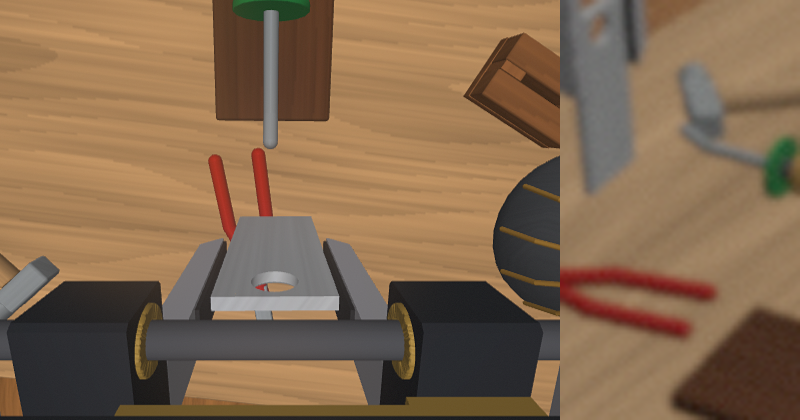

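Emit:
{"fn": "drive_tool", "kwargs": {
  "targets": "0 -0.01 0 0 0 0;0 0 0.1 0 0 0;0 0 0.1 0 0 0;0 0 0.1 0 0 0;0 0 0.005 0 0 0;0 0 0 0 0 0;0 0 0 0 0 0;0 0 0 0 0 0"
}}

```text
time_s: 10.3
ee_pos: [682.6, 78.5, 139.2]
orientation: [-0.065, 0.998, 0.0, 0.0]
wrist_force: [-0.4, 1.0, -1.8]
gripper_width: 0.531
finger_force: 29.9
```

```bash
python3 look2.py a2; python3 -c "
import cv2,numpy as np
a=cv2.imread('pics/a2w.png');b=cv2.imread('pics/a2d.png');c=cv2.imread('pics/a2s.png')
k=lambda i,x,y:cv2.resize(i[y:y+52,x:x+60],(240,210),interpolation=cv2.INTER_CUBIC)
cv2.imwrite('pics/a2m.png',np.hstack([a,np.vstack([k(b,195,165),k(c,300,180)])]))"
```

```text
[682.57974428  78.51523595 139.23747281] [-6.47535944e-02  9.97901158e-01  1.26576680e-04  4.85585038e-04] [-0.41682532  0.97545693 -1.77674429] 29.93161752820015
[[278.8, 147.3], [278.6, 109.5], [278.9, 8.0], [280.3, -246.4], [319.5, -246.4], [241.0, -246.4], [321.7, -341.3], [239.4, -341.3]]
```

View pics/a2m.png

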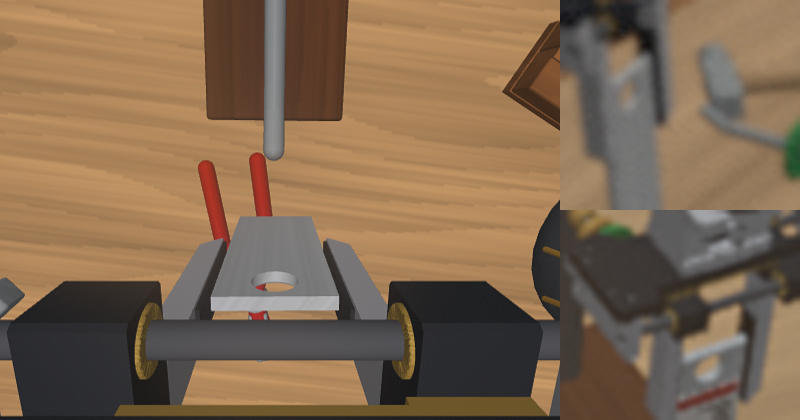

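Emit:
{"fn": "drive_tool", "kwargs": {
  "targets": "0.05 0 0.0025 0 0 0;0.1 0 0 0 0 0;0.07 0 0 0 0 0;0 0 0 0 0 0;0 0 0 0 0 0"
}}

```text
time_s: 10.95
ee_pos: [638.7, 72.2, 138.2]
orientation: [-0.065, 0.998, -0.0, 0.0]
wrist_force: [0.4, 0.1, -1.1]
gripper_width: 0.528
finger_force: 29.9
```

```bash
python3 look2.py a3; python3 -c "
import cv2,numpy as np
a=cv2.imread('pics/a3w.png');b=cv2.imread('pics/a3d.png')
k=lambda i,x,y:cv2.resize(i[y:y+60,x:x+34],(240,420),interpolation=cv2.INTER_CUBIC)
cv2.imwrite('pics/a3m.png',np.hstack([a,k(b,215,165)]))"
```

```text
[638.7374422   72.24365517 138.19777979] [-6.45960755e-02  9.97911451e-01 -2.02046445e-04  2.06344098e-04] [ 0.37084643  0.14714832 -1.05057159] 29.93163999170065
[[279.8, 257.9], [279.6, 219.3], [279.9, 131.2], [281.3, -66.5], [317.1, -66.5], [245.5, -66.5], [319.0, -144.8], [244.1, -144.8]]
```

View pics/a3m.png

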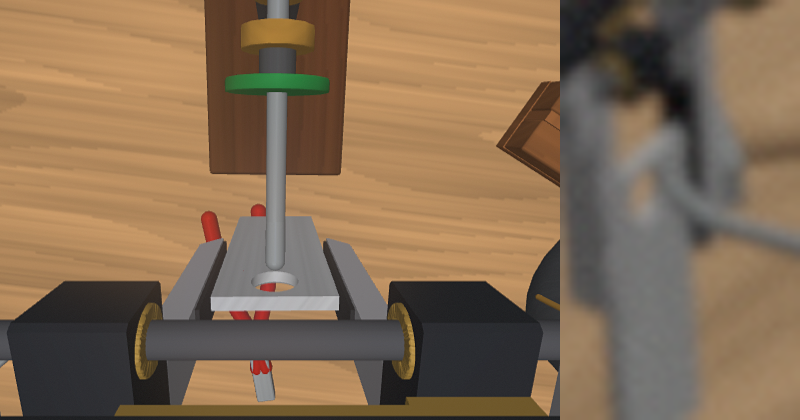

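Emit:
{"fn": "drive_tool", "kwargs": {
  "targets": "0.015 0 0 0 0 0;0.015 0 0 0 0 0;0.015 0 0 0 0 0;0.015 0 0 0 0 0;0.015 0 0 0 0 0;0 0 0 0 0 0"
}}

```text
time_s: 11.7
ee_pos: [623.4, 70.6, 138.0]
orientation: [-0.065, 0.998, -0.0, -0.0]
wrist_force: [0.2, 0.2, -1.5]
gripper_width: 0.531
finger_force: 29.9
```

Emit:
{"fn": "drive_tool", "kwargs": {
  "targets": "0.015 0 0 0 0 0;0.015 0 0 0 0 0;0 0 0 0 0 0"
}}

```text
time_s: 12.0
ee_pos: [617.5, 69.9, 138.0]
orientation: [-0.065, 0.998, -0.0, -0.0]
wrist_force: [0.2, -0.7, -1.2]
gripper_width: 0.531
finger_force: 29.9
```

Emit:
{"fn": "drive_tool", "kwargs": {
  "targets": "0.015 0 0 0 0 0;0.015 0 0 0 0 0;0 0 0 0 0 0"
}}

```text
time_s: 12.3
ee_pos: [611.5, 69.1, 137.9]
orientation: [-0.065, 0.998, -0.0, -0.0]
wrist_force: [0.1, -0.1, -1.2]
gripper_width: 0.527
finger_force: 29.9
```

Emit:
{"fn": "drive_tool", "kwargs": {
  "targets": "0.015 0 0 0 0 0;0.015 0 0 0 0 0;0.015 0 0 0 0 0;0.015 0 0 0 0 0;0.015 0 0.01 0 0 0;0.015 0 0.01 0 0 0;0 0 0 0 0 0;0 0 0 0 0 0"
}}

```text
time_s: 13.1
ee_pos: [594.0, 66.8, 133.9]
orientation: [-0.065, 0.998, 0.0, -0.0]
wrist_force: [0.3, -0.2, -0.0]
gripper_width: 0.532
finger_force: 29.9
```

Emit:
{"fn": "drive_tool", "kwargs": {
  "targets": "0.015 0 0 0 0 0;0.015 0 0 0 0 0;0.015 0 0 0 0 0;0.01 0 0 0 0 0;0 0 0 0 0 0;0 0 0 0 0 0"
}}

```text
time_s: 13.7
ee_pos: [583.1, 65.3, 134.0]
orientation: [-0.065, 0.998, 0.0, 0.0]
wrist_force: [-0.9, -0.5, -1.0]
gripper_width: 0.528
finger_force: 29.9
```

Emit:
{"fn": "drive_tool", "kwargs": {
  "targets": "0.01 0 0 0 0 0;0.01 0 0 0 0 0;0.01 0 0 0 0 0;0 0 0 0 0 0;0 0 0 0 0 0"
}}

```text
time_s: 14.2
ee_pos: [577.2, 64.6, 134.0]
orientation: [-0.065, 0.998, -0.0, 0.0]
wrist_force: [1.1, -0.6, -1.3]
gripper_width: 0.531
finger_force: 29.9
```

Emit:
{"fn": "drive_tool", "kwargs": {
  "targets": "0.01 0 0 0 0 0;0.01 0 0 0 0 0;0 0 0 0 0 0;0 0 0 0 0 0"
}}

```text
time_s: 14.6
ee_pos: [573.2, 64.0, 134.0]
orientation: [-0.065, 0.998, -0.0, -0.0]
wrist_force: [0.1, -0.3, -1.1]
gripper_width: 0.525
finger_force: 29.9
```

Emit:
{"fn": "drive_tool", "kwargs": {
  "targets": "0.01 0 0 0 0 0;0 0 0 0 0 0;0 0 0 0 0 0"
}}

```text
time_s: 14.9
ee_pos: [571.2, 63.8, 134.0]
orientation: [-0.065, 0.998, 0.0, -0.0]
wrist_force: [0.1, -0.1, -2.0]
gripper_width: 0.531
finger_force: 29.9
```

Emit:
{"fn": "drive_tool", "kwargs": {
  "targets": "0.01 0 0 0 0 0;0 0 0 0 0 0;0 0 0 0 0 0"
}}

```text
time_s: 15.2
ee_pos: [569.2, 63.6, 134.0]
orientation: [-0.065, 0.998, 0.0, -0.0]
wrist_force: [-0.5, 0.3, -1.3]
gripper_width: 0.532
finger_force: 29.9
```

Emit:
{"fn": "drive_tool", "kwargs": {
  "targets": "0.01 0 0 0 0 0;0 0 0 0 0 0;0 0 0 0 0 0"
}}

```text
time_s: 15.5
ee_pos: [567.2, 63.3, 134.0]
orientation: [-0.065, 0.998, -0.0, -0.0]
wrist_force: [1.1, 0.5, -1.8]
gripper_width: 0.534
finger_force: 29.9
```

Emit:
{"fn": "drive_tool", "kwargs": {
  "targets": "0.01 0 0 0 0 0;0 0 0 0 0 0;0 0 0 0 0 0"
}}

```text
time_s: 15.8
ee_pos: [565.2, 63.1, 134.0]
orientation: [-0.065, 0.998, 0.0, -0.0]
wrist_force: [-0.9, -0.2, -0.8]
gripper_width: 0.527
finger_force: 29.9
```

Emit:
{"fn": "drive_tool", "kwargs": {
  "targets": "0.01 0 0 0 0 0;0 0 0 0 0 0;0 0 0 0 0 0"
}}

```text
time_s: 16.1
ee_pos: [563.3, 62.8, 134.0]
orientation: [-0.065, 0.998, 0.0, -0.0]
wrist_force: [0.6, -0.6, -1.4]
gripper_width: 0.533
finger_force: 29.9
```

Emit:
{"fn": "drive_tool", "kwargs": {
  "targets": "0.01 0 0 0 0 0;0 0 0 0 0 0;0 0 0 0 0 0"
}}

```text
time_s: 16.4
ee_pos: [561.4, 62.6, 134.0]
orientation: [-0.065, 0.998, 0.0, 0.0]
wrist_force: [2.2, 1.2, -2.4]
gripper_width: 0.528
finger_force: 29.9
```

Emit:
{"fn": "drive_tool", "kwargs": {
  "targets": "0.01 0 0 0 0 0;0 0 0 0 0 0;0 0 0 0 0 0"
}}

```text
time_s: 16.7
ee_pos: [559.5, 62.4, 134.1]
orientation: [-0.065, 0.998, 0.0, 0.0]
wrist_force: [5.9, 2.3, -2.2]
gripper_width: 0.53
finger_force: 29.9
```

Emit:
{"fn": "drive_tool", "kwargs": {
  "targets": "0.003 0 0 0 0 0;0 0 0 0 0 0;0 0 0 0 0 0;0 0 0 0 0 0"
}}

```text
time_s: 17.1
ee_pos: [559.1, 62.4, 134.1]
orientation: [-0.065, 0.998, 0.0, 0.0]
wrist_force: [5.9, 2.4, -3.0]
gripper_width: 0.53
finger_force: 29.9
```

Emit:
{"fn": "drive_tool", "kwargs": {
  "targets": "-0.02 0 0 0 0 0;-0.02 0 0 0 0 0;-0.02 0 0 0 0 0;-0.02 0 0 0 0 0;-0.02 0 0.01 0 0 0;0 0 0.01 0 0 0;0 0 0.004 0 0 0;0 0 0 0 0 0;0 0 0 0 0 0"
}}

```text
time_s: 18.0
ee_pos: [578.4, 64.8, 129.2]
orientation: [-0.065, 0.998, 0.0, -0.0]
wrist_force: [-0.6, -0.6, -0.9]
gripper_width: 0.527
finger_force: 29.9
```

Emit:
{"fn": "drive_tool", "kwargs": {
  "targets": "0 0 0.003 0 0 0;0 0 0 0 0 0;0 0 0 0 0 0"
}}

```text
time_s: 18.3
ee_pos: [578.5, 64.8, 128.6]
orientation: [-0.065, 0.998, 0.0, -0.0]
wrist_force: [0.1, -0.3, -1.3]
gripper_width: 0.527
finger_force: 29.9
```

Emit:
{"fn": "drive_tool", "kwargs": {
  "targets": "0 0 0.002 0 0 0;0 0 0 0 0 0;0 0 0 0 0 0"
}}

```text
time_s: 18.6
ee_pos: [578.5, 64.8, 128.2]
orientation: [-0.065, 0.998, 0.0, -0.0]
wrist_force: [-0.6, 0.2, 0.1]
gripper_width: 0.531
finger_force: 29.9
```

Emit:
{"fn": "drive_tool", "kwargs": {
  "targets": "0 0 0.002 0 0 0;0 0 0 0 0 0;0 0 0 0 0 0"
}}

```text
time_s: 18.9
ee_pos: [578.6, 64.8, 127.9]
orientation: [-0.065, 0.998, -0.0, 0.0]
wrist_force: [-0.5, -0.9, 3.7]
gripper_width: 0.532
finger_force: 29.9
```

Emit:
{"fn": "drive_tool", "kwargs": {
  "targets": "0 0 0 0 0 0;0 0 0 0 0 0;0 0 0 0 0 0;0 0 0 0 0 0;0 0 0 0 0 0;0 0 0 0 0 0;0 0 0 0 0 0;0 0 0 0 0 0;0 0 0 0 0 0;0 0 0 0 0 0",
  "claw": 80
}}

```text
time_s: 19.9
ee_pos: [578.5, 64.8, 127.7]
orientation: [-0.065, 0.998, 0.0, -0.0]
wrist_force: [0.8, -0.2, -0.4]
gripper_width: 0.854
finger_force: 0.0
```

Emit:
{"fn": "drive_tool", "kwargs": {
  "targets": "0 0 -0.05 0 0 0;0 0 -0.1 0 0 0;0 0 -0.15 0 0 0;0 0 -0.2 0 0 0;0 0 -0.2 0 0 0;0 0 0 0 0 0;0 0 0 0 0 0;0 0 0 0 0 0;0 0 0 0 0 0;0 0 0 0 0 0"
}}

```text
time_s: 20.9
ee_pos: [578.3, 64.7, 267.0]
orientation: [-0.065, 0.998, 0.0, -0.001]
wrist_force: [0.1, 1.4, -0.5]
gripper_width: 0.851
finger_force: 0.0
```

```bash
python3 look2.py a4; python3 -c "
import cv2,numpy as np
a=cv2.imread('pics/a4w.png');b=cv2.imread('pics/a4d.png');c=cv2.imread('pics/a4s.png')
k=lambda i,x,y:cv2.resize(i[y:y+60,x:x+68],(240,210),interpolation=cv2.INTER_CUBIC)
cv2.imwrite('pics/a4m.png',np.hstack([a,np.vstack([k(b,220,180),k(c,285,180)])]))"
```

```text
[578.26109973  64.74670904 267.02310832] [-6.48543967e-02  9.97894515e-01  2.23450852e-04 -6.28425073e-04] [ 0.11646318  1.40643659 -0.4581234 ] 0.0
[[276.6, 270.3], [276.6, 250.0], [276.6, 206.1], [276.9, 127.2], [292.9, 127.2], [261.0, 127.2], [293.3, 96.9], [260.7, 96.9]]
```

View pics/a4m.png

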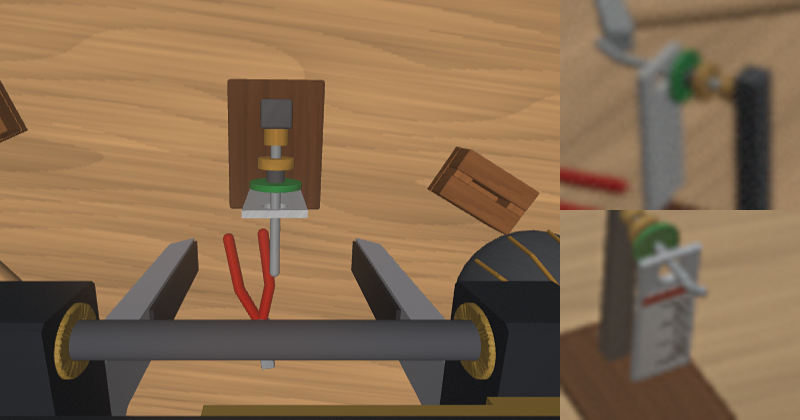

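Emit:
{"fn": "drive_tool", "kwargs": {
  "targets": "0 0 0 0 0 0;0 0 0 0 0 0;0 0 0 0 0 0;0 0 0 0 0 0;0 0 0 0 0 0;0 0 0 0 0 0;0 0 0 0 0 0;0 0 0 0 0 0;0 0 0 0 0 0;0 0 0 0 0 0"
}}

```text
time_s: 22.05
ee_pos: [578.5, 64.8, 267.7]
orientation: [-0.065, 0.998, 0.0, -0.0]
wrist_force: [0.2, 0.2, 0.0]
gripper_width: 0.853
finger_force: 0.0
```

Emit:
{"fn": "drive_tool", "kwargs": {
  "targets": "0 0 0 0 0 0;0 0 0 0 0 0;0 0 0 0 0 0;0 0 0 0 0 0;0 0 0 0 0 0;0 0 0 0 0 0;0 0 0 0 0 0;0 0 0 0 0 0;0 0 0 0 0 0;0 0 0 0 0 0"
}}

```text
time_s: 23.05
ee_pos: [578.6, 64.8, 267.8]
orientation: [-0.065, 0.998, 0.0, 0.0]
wrist_force: [-0.5, -0.6, 0.9]
gripper_width: 0.85
finger_force: 0.0
```

```bash
python3 -c "
from station import ctrl; print(ctrl.finish_job())"
```

```text
the job is handed in; nothing more can be done
None
```

The red-banded gauge hangs on the hook with its graduated face outward. It pressed the spring pad with about 6 N, then I let go and backed the arm clear; the job was handed in at 23 s with no verdict returned.

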